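# Screw the lid onto the canister without crossing its threads

## Task

Screw the loose round lid onto the open canister in its rubber foot, clockwise all the way down to its stop, then let go of it. Start it gently: if it resists while it still stands high, its threads are crossed, so stop at once, turn it back until it drops in, and start again. Never wrench the canister round or press it hard into its soft foot, and leave the mug and the two jars beside it where they stand.

Things in the scene. Friction and masses are not known exactly. Their poses are not given: they have to be found in the camera images.
- lid: Loose dark-steel cap, 58 mm across, 26 mm high, knurled, lying closed top up on the worktop; 0.09 kg. Origin: centre of its lower edge, z up. Inside 51 mm wide, 21 mm deep, open below; at its lower edge four round pins 5 mm thick, on its +x, +y, -x, -y axes, reach inwards to radius 19.7 mm. Grip it across the side from above, at any angle.
- foot: Black rubber suction foot, 96 mm across and 24 mm high, fixed to the worktop, in which the canister stands. Origin: centre of its underside; z up. Its yaw says nothing about the canister's threads.
- mouth (a point): Centre of the open canister's mouth, at rim height, 120 mm above the worktop; z up. Steel canister 80 mm across up to its shoulder 86 mm above the worktop, then a neck 36 mm across up to the rim. The neck carries four equal threads, 90 degrees apart, 47 mm across. The angle where they begin differs each time and is not measured: find it by feel. The lid has about 1.7 mm play to each side on the neck.
- ridge_level (a point): Point on the canister's axis 5 mm below the rim, level with the flat thread tops. Clockwise from above each quarter is a 30 degree gap, a 54 degree ridge, and a 6 degree upright stop that rises to 1.5 mm below the rim. Pins on the ridges (lid origin here, or up to 3.5 mm higher on the stops) are crossed: clockwise they soon butt on the stops; anticlockwise, within 60 degrees, they reach the gaps.
- drop_level (a point): Point on the canister's axis 15.5 mm below the rim, where the lid's origin stands when its pins have dropped into the gaps; about 16 degrees of turn are free there before the pins meet the next stop from behind (anticlockwise). Turned clockwise by at most 71 degrees from there the pins run under the ridges and the lid sinks 4 mm over 54 degrees, with 2 mm of vertical play.
- home_level (a point): Point on the canister's axis 19 mm below the rim, where the lid's origin stands when it is screwed fully home and its pins meet the stops.
- canister_twist (a joint): How far the canister has been twisted in its rubber foot, rad, anticlockwise seen from above positive; 0 at rest. It springs with 5 N m per rad; wrenched means more than 0.15 rad (0.75 N m) either way.
- canister_sink (a joint): How far the canister (and its rim) has been pressed down into its soft foot, m; 0 at rest. It springs with 2500 N per m; pressed hard means more than 0.010 m (25 N).
- mug: White mug with handle, 82 mm wide and 94 mm high, a bystander. Origin: centre of its underside; z up.
- short_jar: Short spice jar with white cap, 40 mm across and 71 mm high, a bystander. Origin: centre of its underside; z up.
- slim_jar: Slim spice jar with white cap, 34 mm across and 89 mm high, a bystander. Origin: centre of its underside; z up.
Things that resemble listed ones, but are neither listed nor needed, are in the scene too. Of the things that look like the foot, take the one that is farthest to the robot's left at the start.

How it is judged:
At the end, for the whole second after the job is handed in: The lid rests upright (within 0.07 rad) on the canister, centred within 4 mm, screwed down to within about 1 mm of its stop (its lower edge at least 17.8 mm below the rim), at rest and released (horizontal distance between lid and mouth below 0.004 m and z of lid in the frame of mouth below -0.0178 m and angle between lid's own z axis and vertical below 0.07 rad and linear speed of lid below 0.02 m/s); the robot touches nothing.
It fails at once if the canister is wrenched round in its foot (more than 0.15 rad, 0.75 N m): threads forced (value of joint canister_twist above 0.15 rad or value of joint canister_twist below -0.15 rad).
It fails at once if the canister is pressed hard into its foot (more than 10 mm, 25 N) (value of joint canister_sink above 0.01 m).
It fails at once if a bystander is moved more than 25 mm (distance of any of mug, short_jar, slim_jar from where it was at the start of the episode above 0.025 m).
It also fails if it takes over 70 s, if anything falls off the work surface, if the arm or the gripper's body presses on something with over 40 N, if the wrist force passes 120 N, or if a joint passes its speed limit or range.

## Robot

A 6-joint arm with a two-finger parallel gripper is mounted at the origin on a cart in front of the work surface, level with it; the furniture and walls round the work are solid. World frame = base frame: x ahead of the robot, y to its left, z up, the work surface at z = 0. Lengths are in m, angles in rad, forces in N, time in s.
With the tool pointing down it reaches from about 0.3 to 1 m from the base axis. Payload 5.1 kg.
Tool frame: the origin (TCP) lies midway between the tips of the shut fingers; the grasp point (between the pads) lies 19 mm behind it; z points along the fingers, y is the direction in which the jaws open and shut (so a half turn about z gives the same grasp; the last joint's range is limited). The gripper opens to 95 mm and grips with 3 to 60 N. Pads are 20 mm wide; open, the fingers measure 119 mm over their backs; the gripper's body (75 mm by 180 mm) begins 59 mm behind the grasp point.
Start: joints at [1.25, 0.124, 1.65, -0, 1.367, -0.083], TCP at [0.153, 0.632, 0.215] pointing down, gripper open.
Joint ranges: [-2.61, 2.61], [-1.02, 2.33], [0.03, 2.71], [-1.35, 4.49], [0.32, 2.68], [-2.91, 2.91]. Speed limits (rad/s): [2.57, 2.57, 3.14, 3.14, 3.14, 3.14].

## Interface

Orientations are given as a unit quaternion [w, x, y, z].
In Python, from rig import ctrl gives the robot as it stands. The module is installed in compiled form; this text tells all that it offers.
- The arm moves only by the tool drive_tool, never from a script. Its argument "increments" is a list that holds one entry, the list of rows, each a list of 4 numbers: the shift along the tool's x, y, z in mm, then the turn about the tool's z in degrees. In form: [[[x, y, z, spin], ...]]. A call has 1 to 10 rows; each row is the pose to reach, as a shift and turn from the pose commanded when the call began, along the tool's axes at that moment; what a row does not reach only later rows make up. A row lasts 1/8 s, in which the tool goes at most 62.5 mm and 10.7 degrees, less where a joint would pass 70% of its speed; a pose out of reach is approached as far as the arm can. A call with a gripper value outside its range is refused whole. "hand" is the opening, from 0 (shut) to 1 (fully open), set as the call begins (left out, the last holds). The fingers move at their own pace and stop on an object; the grip force is fixed at half the most. Time passes only in rows, so rows that repeat a pose let the fingers close. It gives the time, the measured TCP pose, the force and the opening at its end, in the units of the state.
- ctrl.get_state(): the state, without advancing time (a new reading comes with each control period).
- ctrl.snapshot(name): name is "scene" or "side" or "wrist"; returns a dict with "pixels" (480x640x3 uint8, blue, green, red), "depth" (480x640 float32, m along the optical axis (not along the pixel's ray), 0 where there is no reading), "K" (3x3 intrinsics, pixels), "position" and "rotation" of the camera in the world. Camera axes: x right, y up, looking along -z (the intrinsics and any distortion apply to the point x, -y, -z); pixel columns grow to the right and rows downward; lengths in m; the calibration is good to about 2 mm. The wrist camera is an equidistant fisheye: a pixel r from the principal point sees the ray r / f radians off the axis. A picture is of the moment at which its call begins.
- ctrl.hand_in(): hands the job in, once; it reports no verdict.
The state is a dict: "clock": time; "q": joint angles; "qd": joint speeds; "effort": joint torques, N m; "position": TCP position; "tool_rot": TCP orientation; "force": force on the tool from outside, world axes, zero at the start; "ft_torque": the same for the moment, N m; "grip_width": opening from 0.0 (shut) to 1.0 (fully open).
Only numpy, scipy, OpenCV 4.12 (cv2) and the standard library are available. Lean on these libraries where they do the work, as an engineer would, in place of code of your own. Each camera call takes 0.05 s, during which the arm holds its last target. There are 200 camera calls.

## Working session

There is one attempt and no reset: what is moved stays moved. The work goes in short steps, Python scripts to look and compute and a tool call to move; the robot and the scene stay as the last step left them, time stands still between calls to the robot, and variables do not carry over. Pictures are saved under pics/ and viewed, about 8 in all and at most 12, crops included, and the job is handed in when it is done.

Besides the shell and the picture viewer there is one more tool, called after "Emit:" by a JSON object that holds its "method" and its "body". drive_tool: Moves the arm, as the interface text tells. Its arguments: {"type":"object","properties":{"increments":{"type":"array","items":{"type":"array","items":{"type":"array","items":{"type":"number"}}}},"hand":{"type":"number"}},"required":["increments"]}

```bash
mkdir -p pics; cat > h.py <<'E'
import numpy as np, cv2
from rig import ctrl
def cloud(s):
    K=np.array(s["K"]);d=s["depth"];v,u=np.mgrid[0:480,0:640]
    x=(u-K[0,2])/K[0,0]*d; y=(v-K[1,2])/K[1,1]*d
    return np.stack([x,-y,-d],-1)@np.array(s["rotation"]).T+np.array(s["position"])
E
python3 - <<'E'
from h import *
a=ctrl.snapshot("scene");b=ctrl.snapshot("side")
np.savez("s0.npz",a=a["pixels"],pa=cloud(a),b=b["pixels"],pb=cloud(b))
cv2.imwrite("pics/scene.png",a["pixels"]);cv2.imwrite("pics/side.png",b["pixels"])
for s in (a,b): print(s["K"],s["position"],s["rotation"])
print(ctrl.get_state())
E
```

```text
Traceback (most recent call last):
  File "h.py", line 6, in cloud
    return np.stack([x,-y,-d],-1)@np.array(s["rotation"]).T+np.array(s["position"])
           ~~~~~~~~~~~~~~~~~~~~~~^~~~~~~~~~~~~~~~~~~~~~~~~~
ValueError: matmul: Input operand 1 has a mismatch in its core dimension 0, with gufunc signature (n?,k),(k,m?)->(n?,m?) (size 4 is different from 3)
```

Rotation is a quaternion.

```bash
cat > h.py <<'E'
import numpy as np, cv2
from scipy.spatial.transform import Rotation as R
from rig import ctrl
def rot(q): return R.from_quat(q,scalar_first=True).as_matrix()
def cloud(s):
    K=np.array(s["K"]);d=s["depth"];v,u=np.mgrid[0:480,0:640]
    x=(u-K[0,2])/K[0,0]*d; y=(v-K[1,2])/K[1,1]*d
    return np.stack([x,-y,-d],-1)@rot(s["rotation"]).T+np.array(s["position"])
E
python3 - <<'E'
from h import *
a=ctrl.snapshot("scene");b=ctrl.snapshot("side")
np.savez("s0.npz",a=a["pixels"],pa=cloud(a),b=b["pixels"],pb=cloud(b))
cv2.imwrite("pics/scene.png",a["pixels"]);cv2.imwrite("pics/side.png",b["pixels"])
for s in (a,b): print(s["K"],s["position"],s["rotation"])
print(ctrl.get_state())
E
```

```text
[[451.06738409   0.         313.34314034]
 [  0.         451.06738409 242.13577288]
 [  0.           0.           1.        ]] [0.46379642 0.84229764 1.04633269] [-0.0464314  -0.02739182  0.37684368  0.92470679]
[[511.34703557   0.         322.71498532]
 [  0.         511.34703557 241.52483182]
 [  0.           0.           1.        ]] [0.48340222 1.12502223 0.81922023] [-0.02577239 -0.02432344  0.4922747   0.86971822]
{'clock': 0.2, 'q': array([ 1.25043376e+00,  1.24271428e-01,  1.65116203e+00,  9.02258014e-06,
        1.36747330e+00, -8.26229672e-02]), 'qd': array([-0.00096691, -0.00234055, -0.00493246, -0.00093468,  0.00041051,
       -0.00026545]), 'effort': array([ 7.88298621e-05, -4.17594910e+01, -3.59968543e+01,  7.74117094e-02,
        4.70695447e-02, -1.21771673e-04]), 'position': array([0.15299255, 0.63132523, 0.21384094]), 'tool_rot': array([-1.35825457e-04,  1.18590938e-01,  9.92942978e-01, -6.42874317e-04]), 'force': array([-0.39399744, -0.38321069,  0.82667054]), 'ft_torque': array([-0.02629713, -0.0072868 , -0.07522961]), 'grip_width': 0.9970924717724456}
```

View pics/scene.png

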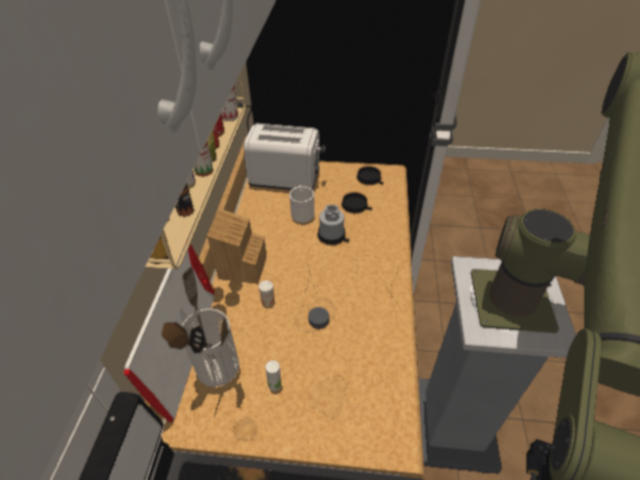

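View pics/side.png

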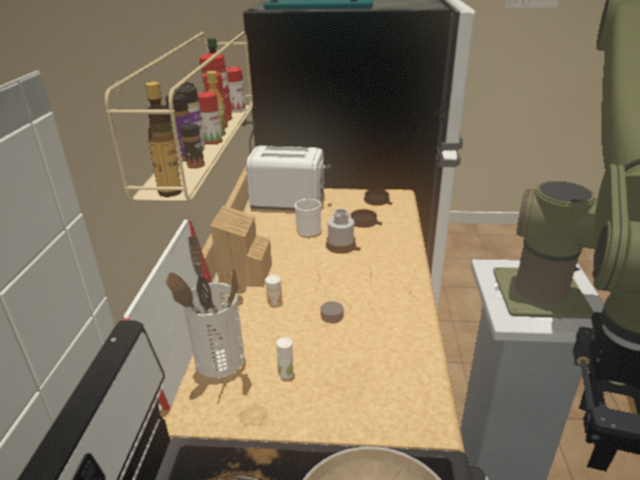

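Scene: lid at (319,318). There are three foot look-alikes: (331,236), which holds the canister, plus (355,203) and (369,175). The camera looks along -y, so the nearest one, (331,236), is farthest to the robot's left, and it also carries the canister. Mug (302,204), short jar (267,293), slim jar (273,376).

```bash
python3 - <<'E'
from h import *
z=np.load("s0.npz")
def st(n,p,u0,u1,v0,v1,lo,hi):
    P=p[v0:v1,u0:u1].reshape(-1,3);P=P[(P[:,2]>lo)&(P[:,2]<hi)]
    if len(P)<3: print(n,len(P));return
    (c,r)=cv2.minEnclosingCircle(P[:,:2].astype(np.float32))
    print(n,len(P),"mid",np.round((P.min(0)+P.max(0))/2,4),"ext",np.round(np.ptp(P,axis=0),3),"circ",np.round(c,4),round(r,4),"zmed",round(np.median(P[:,2]),4))
pa,pb=z["pa"],z["pb"]
st("lidA",pa,300,340,300,335,.02,.035);st("lidB",pb,310,355,295,330,.02,.035)
st("rimA",pa,310,355,200,245,.105,.13);st("rimB",pb,318,365,200,250,.105,.13)
st("shA",pa,310,355,200,245,.08,.092);st("shB",pb,318,365,200,250,.08,.092)
st("footA",pa,310,360,205,250,.015,.03);st("footB",pb,318,368,205,255,.015,.03)
st("foot2A",pa,338,375,185,215,.015,.03);st("foot3A",pa,352,388,160,188,.015,.03)
st("mugA",pa,285,318,180,225,.03,.1);st("shortA",pa,255,280,275,312,.03,.08);st("slimA",pa,262,290,355,398,.03,.1)
c=cv2.resize(z["a"][150:350,240:400],None,fx=4,fy=3,interpolation=cv2.INTER_CUBIC);cv2.imwrite("pics/crop.png",cv2.resize(z["a"][155:335,245:405],None,fx=3.3,fy=3.3,interpolation=cv2.INTER_CUBIC))
E
```

```text
lidA 274 mid [0.5435 0.1256 0.0244] ext [0.055 0.06  0.009] circ [0.5446 0.1255] 0.03 zmed 0.0235
lidB 301 mid [0.5443 0.1242 0.0253] ext [0.058 0.06  0.01 ] circ [0.5454 0.1238] 0.0308 zmed 0.0262
rimA 103 mid [ 0.5336 -0.2107  0.1128] ext [0.045 0.045 0.016] circ [ 0.5344 -0.2127] 0.0246 zmed 0.112
rimB 138 mid [ 0.5353 -0.2146  0.1153] ext [0.045 0.049 0.02 ] circ [ 0.5349 -0.2144] 0.0255 zmed 0.1147
shA 200 mid [ 0.5541 -0.2293  0.0857] ext [0.113 0.117 0.011] circ [ 0.5581 -0.235 ] 0.0717 zmed 0.083
shB 230 mid [ 0.5546 -0.2539  0.0859] ext [0.114 0.161 0.012] circ [ 0.5617 -0.2581] 0.0912 zmed 0.0864
footA 178 mid [ 0.5301 -0.2565  0.0224] ext [0.164 0.185 0.015] circ [ 0.5161 -0.2603] 0.0994 zmed 0.0204
footB 264 mid [ 0.5315 -0.2966  0.0224] ext [0.156 0.256 0.015] circ [ 0.5046 -0.2968] 0.1342 zmed 0.0223
foot2A 100 mid [ 0.4656 -0.3725  0.0206] ext [0.088 0.095 0.011] circ [ 0.4676 -0.3728] 0.0482 zmed 0.0188
foot3A 81 mid [ 0.4201 -0.5303  0.0197] ext [0.086 0.096 0.009] circ [ 0.419  -0.5312] 0.0491 zmed 0.0192
mugA 763 mid [ 0.6602 -0.3576  0.0629] ext [0.118 0.196 0.066] circ [ 0.6488 -0.3592] 0.1009 zmed 0.0577
shortA 246 mid [0.7079 0.0519 0.0519] ext [0.066 0.085 0.043] circ [0.7111 0.0511] 0.0501 zmed 0.0647
slimA 304 mid [0.6315 0.3259 0.0609] ext [0.033 0.034 0.062] circ [0.6317 0.3261] 0.018 zmed 0.0821
```

View pics/crop.png

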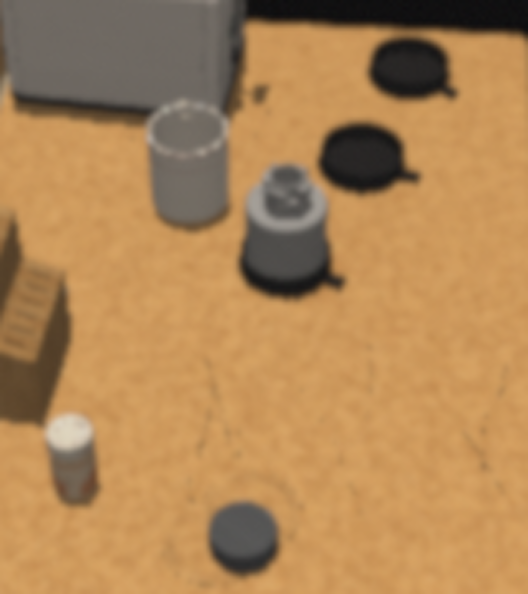

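The crop confirms it: the canister foot at scene (331,236) is the one nearest the camera, so farthest to the robot's left. The other two are empty pans or feet. Lid ≈ (0.544, 0.125), mouth ≈ (0.535, -0.213). Moving above the lid.

Emit:
{"method": "drive_tool", "body": {"increments": [[[-499, -400, 10, 0], [-499, -400, 10, 0], [-499, -400, 10, 0], [-499, -400, 10, 0], [-499, -400, 10, 0], [-499, -400, 10, 0], [-499, -400, 10, 0], [-499, -400, 10, 0], [-499, -400, 10, 0], [-499, -400, 10, 0]]], "hand": 1}}

```text
clock: 1.45
position: [0.5359, 0.1351, 0.2049]
tool_rot: [0.0, 0.119, 0.993, 0.0]
force: [1.1, 1.2, -0.0]
grip_width: 0.996
```

```bash
cat >> h.py <<'E'
def w2t(target,s=None):
    s=s or ctrl.get_state(); T=rot(s["tool_rot"])
    return np.round(1000*T.T@(np.array(target)-s["position"]),1)
def fisheye_ray(s,u,v):
    K=np.array(s["K"]);a=(u-K[0,2])/K[0,0];b=(v-K[1,2])/K[1,1];t=np.hypot(a,b);k=np.sinc(t/np.pi) if 1 else 1
    d=np.stack([a*k,-b*k,-np.cos(t)],-1)
    return d@rot(s["rotation"]).T
def on_plane(s,u,v,z):
    d=fisheye_ray(s,np.asarray(u,float),np.asarray(v,float));p=np.array(s["position"])
    return p+d*((z-p[2])/d[...,2])[...,None]
E
python3 - <<'E'
from h import *
s=ctrl.get_state();print(s["position"],s["q"],s["tool_rot"],s["clock"]);print(w2t([.544,.125,.2],s))
w=ctrl.snapshot("wrist");print(w["K"],w["position"]);cv2.imwrite("pics/w1.png",w["pixels"])
np.savez("w1.npz",**{k:np.array(v) for k,v in w.items()})
E
```

```text
[0.53586851 0.13512485 0.20491939] [ 1.49744780e-01 -8.55655125e-02  1.87922335e+00  2.41236622e-04
  1.34750042e+00 -1.18305078e+00] [1.78168550e-04 1.18746210e-01 9.92924608e-01 1.71078020e-04] 1.45
[-10.3  -7.9   4.9]
[[371.64829954   0.         320.6698286 ]
 [  0.         371.64829954 241.08993561]
 [  0.           0.           1.        ]] [0.45462732 0.15395487 0.37542062]
```

View pics/w1.png

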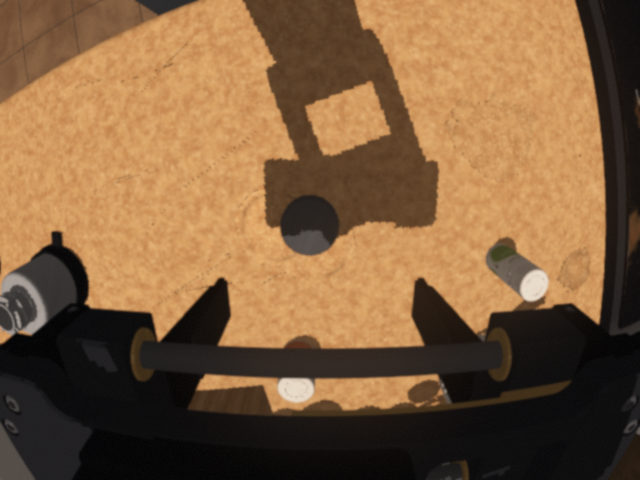

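Wrist view: lid disc at about (310,225), fingers straddling near rows 280-300, canister at (30,295) bottom left. Measuring the lid finely.

```bash
python3 - <<'E'
from h import *
w=dict(np.load("w1.npz"));I=w["pixels"][180:270,265:355].astype(int)
m=((I[...,2]-I[...,0])<12).astype(np.uint8)
n,l,st,c=cv2.connectedComponentsWithStats(m);k=1+st[1:,4].argmax();print(st[k],c[k]+[265,180])
v,u=np.nonzero(l==k);P=on_plane(w,u+265,v+180,0.026);(cc,r)=cv2.minEnclosingCircle(P[:,:2].astype(np.float32));print(cc,r,P.min(0),P.max(0))
d=w["depth"][v+180,u+265];ray=fisheye_ray(w,u+265.,v+180.)
fz=rot(w["rotation"])@[0,0,-1.];Q=w["position"]+ray*(d/(ray@fz))[:,None]
t=(Q[:,2]>.02)&(Q[:,2]<.033);(c2,r2)=cv2.minEnclosingCircle(Q[t][:,:2].astype(np.float32));print(t.sum(),c2,r2,np.median(Q[t][:,2]))
for x in (cc,c2): print(w2t([x[0],x[1],.1]))
E
```

```text
[  17   16   55   57 2280] [307.85482456 223.50087719]
(0.5397688150405884, 0.12166684865951538) 0.028566783294081688 [0.51198711 0.09549257 0.026     ] [0.56815849 0.14872369 0.026     ]
2227 (0.540795624256134, 0.12209822237491608) 0.02760932222008705 0.02653233167314334
[ -1.8  -7.1 104.8]
[ -2.7  -6.5 104.8]
```

Emit:
{"method": "drive_tool", "body": {"increments": [[[-4, -6, 30, 0], [-4, -6, 80, 0], [-4, -6, 115, 0], [-4, -6, 115, 0], [-4, -6, 115, 0]]]}}

```text
clock: 2.12
position: [0.5383, 0.1305, 0.0914]
tool_rot: [0.001, 0.119, 0.993, 0.0]
force: [-1.0, -0.4, -0.2]
grip_width: 0.998
```

```bash
python3 - <<'E'
from h import *
w=ctrl.snapshot("wrist");np.savez("w2.npz",**{k:np.array(v) for k,v in w.items()});cv2.imwrite("pics/w2.png",w["pixels"])
s=ctrl.get_state();print(s["position"],s["force"],s["clock"])
for x in ([.5405,.122],[.5445,.125]):
  print(w2t([*x,.004],s))
  # predicted pixel of lid-top circle
  ps=np.array([[x[0]+.029*np.cos(a),x[1]+.029*np.sin(a),.026] for a in np.linspace(0,2*np.pi,40)])
  c=(ps-w["position"])@rot(w["rotation"]);c=c*[1,-1,-1];t=np.arctan2(np.hypot(c[:,0],c[:,1]),c[:,2]);k=t/np.hypot(c[:,0],c[:,1])
  K=np.array(w["K"]);uv=np.c_[c[:,0]*k*K[0,0]+K[0,2],c[:,1]*k*K[1,1]+K[1,2]].round().astype(int)
  cv2.polylines(w["pixels"],[uv],True,(0,255,0) if x[0]<.542 else (0,0,255),1)
cv2.imwrite("pics/w2o.png",w["pixels"])
E
```

```text
[0.53890838 0.13057248 0.09219966] [-0.16550531  0.38378796  0.28482893] 2.175
[-3.3 -8.1 88.2]
[-6.5 -4.2 88.2]
```

View pics/w2o.png

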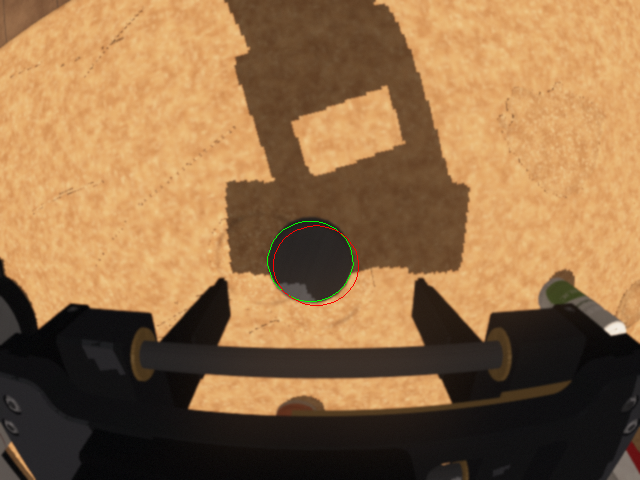

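Green circle (wrist estimate 0.5405, 0.122) matches the lid. Descending in two steps.

Emit:
{"method": "drive_tool", "body": {"increments": [[[-3.5, -8, 0, 0], [-3.5, -8, 40, 0], [-3.5, -8, 75, 0], [-3.5, -8, 84, 0], [-3.5, -8, 84, 0], [-3.5, -8, 84, 0]]]}}

```text
clock: 2.92
position: [0.5406, 0.1217, 0.0079]
tool_rot: [0.002, 0.119, 0.993, 0.0]
force: [0.1, 0.7, -0.9]
grip_width: 1.002
```

```bash
python3 - <<'E'
from h import *
s=ctrl.get_state();print(s["position"],s["force"],w2t([.541,.122,.004]))
E
```

```text
[0.54061091 0.12172072 0.00792534] [ 0.0555898   0.71185021 -0.93541122] [-0.3  0.4  3.9]
```

Emit:
{"method": "drive_tool", "body": {"increments": [[[0, 0, 3, 0], [0, 0, 3, 0], [0, 0, 3, 0], [0, 0, 3, 0], [0, 0, 3, 0], [0, 0, 3, 0], [0, 0, 3, 0], [0, 0, 3, 0]]], "hand": 0}}

```text
clock: 3.92
position: [0.539, 0.1217, 0.003]
tool_rot: [0.0, 0.119, 0.993, 0.0]
force: [0.2, 0.1, 1.1]
grip_width: 0.611
```

Emit:
{"method": "drive_tool", "body": {"increments": [[[0, 0, -40, 0], [0, 0, -100, 0], [0, 0, -160, 0], [0, 0, -160, 0], [0, 0, -160, 0]]]}}

```text
clock: 4.55
position: [0.5383, 0.1214, 0.162]
tool_rot: [-0.001, 0.119, 0.993, -0.0]
force: [0.2, 0.2, -2.9]
grip_width: 0.608
```

```bash
python3 - <<'E'
from h import *
s=ctrl.get_state();print(s);print(w2t([.5355,-.213,.165],s))
E
```

```text
{'clock': 4.55, 'q': array([ 1.24638068e-01, -5.29667951e-02,  1.92215819e+00, -1.54188388e-04,
        1.27357086e+00, -1.20821655e+00]), 'qd': array([-0.00036438,  0.0252577 ,  0.03591671, -0.00055631,  0.00124681,
        0.00169976]), 'effort': array([ 3.91324429e-03, -3.49425352e+01, -3.74665511e+01, -7.41338037e-03,
        3.44172434e-02,  1.03346513e-04]), 'position': array([0.53833047, 0.12142171, 0.16203026]), 'tool_rot': array([-5.49756611e-04,  1.18667917e-01,  9.92933824e-01, -2.12582252e-04]), 'force': array([ 0.21479989,  0.24496718, -2.91587278]), 'ft_torque': array([-0.01207761,  0.04441855, -0.06305704]), 'grip_width': 0.6081718895353917}
[ -76.1 -325.7   -2.9]
```

Emit:
{"method": "drive_tool", "body": {"increments": [[[-15, -60, -30, 0], [-30, -120, -30, 0], [-45, -180, -30, 0], [-46, -200, -30, 0], [-46, -200, -30, 0], [-46, -200, -30, 0]]]}}

```text
clock: 5.3
position: [0.5356, -0.0828, 0.1909]
tool_rot: [-0.002, 0.119, 0.993, 0.0]
force: [-0.1, 0.0, -1.1]
grip_width: 0.608
```

```bash
python3 - <<'E'
from h import *
w=ctrl.snapshot("wrist");np.savez("w3.npz",**{k:np.array(v) for k,v in w.items()});cv2.imwrite("pics/w3.png",w["pixels"])
s=ctrl.get_state();print(s["position"],s["force"],s["clock"])
E
```

```text
[ 0.53595027 -0.08252601  0.19138993] [-0.29929815  0.72641501 -0.83045934] 5.35
```

View pics/w3.png

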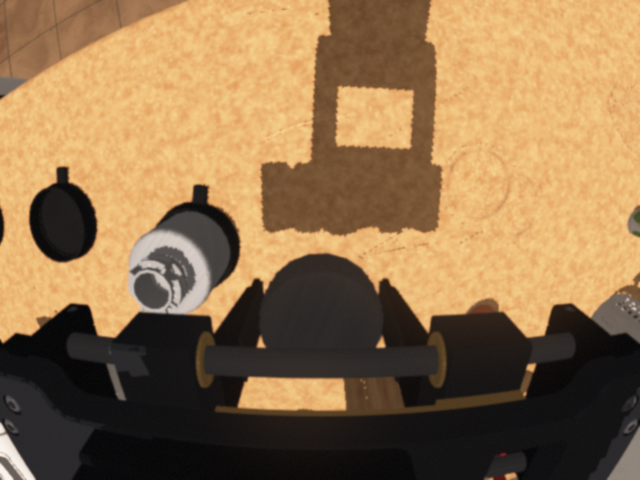

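Wrist view: held lid at (321,315); canister mouth at about (153,290) with the threads visible around it. Measuring both in the same image.

```bash
python3 - <<'E'
from h import *
w=dict(np.load("w3.npz"))
v,u=np.mgrid[0:480,0:640];d=w["depth"];ray=fisheye_ray(w,u.astype(float),v.astype(float))
Q=w["position"]+ray*(d/(ray@(rot(w["rotation"])@[0,0,-1.])))[...,None]
B=np.zeros((480,640),bool);B[240:320,115:225]=1
for lo,hi in((.117,.123),(.111,.117),(.082,.090)):
  q=Q[B&(Q[...,2]>lo)&(Q[...,2]<hi)&(abs(Q[...,0]-.535)<.05)&(abs(Q[...,1]+.213)<.05)];c,r=cv2.minEnclosingCircle(q[:,:2].astype(np.float32));print(lo,len(q),c,r,"med z",np.median(q[:,2]))
  A=np.c_[q[:,:2],np.ones(len(q))]
L=np.zeros((480,640),bool);L[250:347,255:390]=1
q=Q[L&(Q[...,2]>.16)];print("lid z pct",np.percentile(q[:,2],[5,50,95]))
q=q[abs(q[:,2]-np.median(q[:,2]))<.006];c,r=cv2.minEnclosingCircle(q[:,:2].astype(np.float32));print("lid",len(q),c,r,q.min(0),q.max(0))
# rectified overhead view at z=.118, 0.2 mm/px
X,Y=np.meshgrid(.536+np.arange(-300,300)*.0001333,-.213+np.arange(-300,300)*.0001333)
P=np.stack([X,Y,np.full_like(X,.1175)],-1);cc=(P-w["position"])@rot(w["rotation"])*[1,-1,-1]
h=np.hypot(cc[...,0],cc[...,1]);k=np.arctan2(h,cc[...,2])/h;K=w["K"]
im=cv2.remap(w["pixels"],(cc[...,0]*k*K[0,0]+K[0,2]).astype(np.float32),(cc[...,1]*k*K[1,1]+K[1,2]).astype(np.float32),cv2.INTER_CUBIC)
for r_,col in((18,(0,255,0)),(23.5,(0,0,255))): cv2.circle(im,(300,300),int(r_/.1333),col,1)
cv2.imwrite("pics/rect.png",im)
E
```

```text
0.117 609 (0.5336353778839111, -0.2179269939661026) 0.02416427619755268 med z 0.1196672881080231
0.111 837 (0.5336253643035889, -0.21705885231494904) 0.02452032081782818 med z 0.11501578780585034
0.082 2896 (0.5337855815887451, -0.21658869087696075) 0.039873894304037094 med z 0.0863591686949017
lid z pct [0.19704893 0.21424029 0.21561007]
lid 8838 (0.534119725227356, -0.08225622773170471) 0.03214376047253609 [ 0.50989672 -0.1141531   0.20825967] [ 0.55524229 -0.05035936  0.22019567]
```

View pics/rect.png

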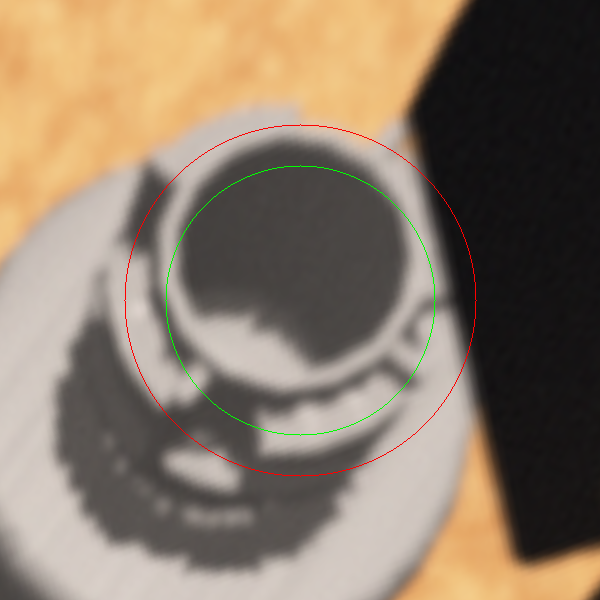

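Rectified view: rim circle centred around (295,257). Ridges run at world angles ≈ 97→45° and 187→133°, so gap centres lie at ≈ 22° + 90°k. The lid's pin phase is still unknown and will be found by feel. Now the lid centre in the same camera.

```bash
python3 - <<'E'
from h import *
w=dict(np.load("w3.npz"))
g=cv2.cvtColor(w["pixels"],cv2.COLOR_BGR2HSV)
pts=[]
for v in range(258,276,3):   # upper arc against bright worktop
    row=w["pixels"][v,:,2].astype(int);d=np.where(row[270:375]<90)[0]+270
    pts+= [(d.min(),v),(d.max(),v)]
for u in range(295,350,5):
    col=w["pixels"][235:300,u,2].astype(int);pts.append((u,235+np.where(col<90)[0].min()))
pts=np.array(pts,float);print(pts.astype(int).tolist())
P=on_plane(w,pts[:,0],pts[:,1],.2142)[:,:2]
from scipy.optimize import least_squares
f=least_squares(lambda c:np.hypot(*(P-c).T)-.029,[.535,-.082],loss="soft_l1",f_scale=.0005);print("lid",f.x,np.abs(f.fun).max())
s=ctrl.get_state();T=rot(s["tool_rot"]);print("tcp",s["position"],"lid off in tool",T.T[:2,:2]@(f.x-s["position"][:2])*1000)
m=np.array([.5341,-.2172]);print("shift tool",T.T[:2,:2]@(m-f.x)*1000,s["q"][5],s["force"])
E
```

```text
[[300, 258], [343, 258], [292, 261], [348, 261], [288, 264], [353, 264], [284, 267], [358, 267], [281, 270], [361, 270], [277, 273], [363, 273], [295, 260], [300, 258], [305, 256], [310, 255], [315, 255], [320, 255], [325, 254], [330, 255], [335, 256], [340, 258], [345, 259]]
lid [ 0.53270702 -0.08275865] 0.0012755417733549025
tcp [ 0.53595027 -0.08252601  0.19138993] lid off in tool [ 3.09813795 -0.98702677]
shift tool [ -32.89429882 -130.36243774] -1.586026457594139 [-0.29929815  0.72641501 -0.83045934]
```

```bash
python3 - <<'E'
from h import *
from scipy.optimize import least_squares
w=dict(np.load("w3.npz"))
pts=np.array([[300,258],[343,258],[292,261],[348,261],[288,264],[353,264],[284,267],[358,267],[281,270],[361,270],[305,256],[310,255],[315,255],[320,255],[325,254],[330,255],[335,256]],float)
s=ctrl.get_state();T=rot(s["tool_rot"])
for z in(.188,.214):
  P=on_plane(w,pts[:,0],pts[:,1],z)[:,:2]
  f=least_squares(lambda c:np.hypot(*(P-c[:2]).T)-.029,[.535,-.082]);print(z,f.x,np.abs(f.fun).max(),"off",T.T[:2,:2]@(f.x-s["position"][:2])*1000)
c=cv2.resize(w["pixels"][240:360,240:400],None,fx=5,fy=5,interpolation=cv2.INTER_CUBIC);c=np.clip(c.astype(float)*2.2,0,255).astype(np.uint8);cv2.imwrite("pics/lidc.png",c)
E
```

```text
0.188 [ 0.54104557 -0.08464957] 0.00032889631727224186 off [-5.45127829 -0.8689187 ]
0.214 [ 0.53278682 -0.08271564] 0.0009430112357125577 off [ 3.03065981 -0.92649596]
```

View pics/lidc.png

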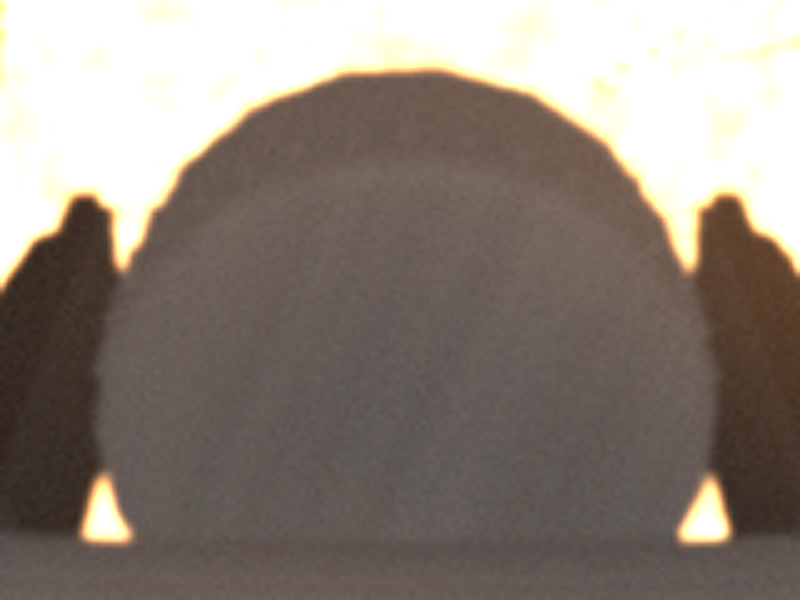

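Lid crop: the outer arc is the lower edge. The top face's near edge is at about (320,273), with sides at (259,318) and (384,318).

```bash
python3 - <<'E'
from h import *
from scipy.optimize import least_squares
w=dict(np.load("w3.npz"));s=ctrl.get_state();T=rot(s["tool_rot"])
cr=np.array([[100,365],[97,410],[710,365],[716,410],[300,180],[400,163],[500,178],[230,213],[590,220],[103,450],[714,450]])/5+[240,240]
P=on_plane(w,cr[:,0],cr[:,1],.2142)[:,:2]
for r in(None,.029):
  f=least_squares(lambda c:np.hypot(*(P-c[:2]).T)-(c[2] if r is None else r),[.535,-.082,.029]);print(f.x,np.round(f.fun*1000,1),"off",T.T[:2,:2]@(f.x[:2]-s["position"][:2])*1000)
m=[.5341,-.2172];print("mouth shift tool for lid at off", T.T[:2,:2]@(np.array(m)-s["position"][:2])*1000)
E
```

```text
[ 0.53999208 -0.08419176  0.02846596] [ 0.5  0.1  0.3  0.1  0.1  0.1 -0.1 -0.1 -0.3 -0.5 -0.1] off [-4.31978819 -0.6710391 ]
[ 0.54063988 -0.08435014  0.029     ] [ 0.2 -0.4 -0.1 -0.4  0.2  0.3 -0.  -0.1 -0.3 -1.  -0.6] off [-4.98666271 -0.67302402]
mouth shift tool for lid at off [ -29.79616087 -131.34946451]
```

Emit:
{"method": "drive_tool", "body": {"increments": [[[-12, -60, 0, 0], [-23, -120, 0, 0], [-25, -130.5, 0, 0], [-25, -130.5, 0, 0], [-25, -130.5, 35, 0], [-25, -130.5, 50, 0], [-25, -130.5, 50, 0], [-25, -130.5, 50, 0]]]}}

```text
clock: 6.35
position: [0.5308, -0.216, 0.144]
tool_rot: [0.001, 0.118, 0.993, -0.0]
force: [-0.3, -0.0, -1.4]
grip_width: 0.612
```

```bash
python3 - <<'E'
from h import *
a=ctrl.snapshot("scene");b=ctrl.snapshot("side");s=ctrl.get_state();print(s["position"],s["force"],s["ft_torque"],s["q"],w2t([.5296,-.2152,.141]))
im=np.hstack([cv2.resize(x["pixels"][y0:y0+80,x0:x0+80],(400,400),interpolation=cv2.INTER_CUBIC) for x,y0,x0 in((a,180,290),(b,180,300))]);cv2.imwrite("pics/above.png",im)
E
```

```text
[ 0.53097793 -0.2164322   0.14440961] [ 0.82139412 -0.07173476 -1.79984012] [-0.03565884  0.0228468  -0.01340399] [-4.80692143e-01  8.85392285e-03  1.89233888e+00  5.58702086e-05
  1.23803216e+00 -1.81412863e+00] [1.6 0.9 3.4]
```

View pics/above.png

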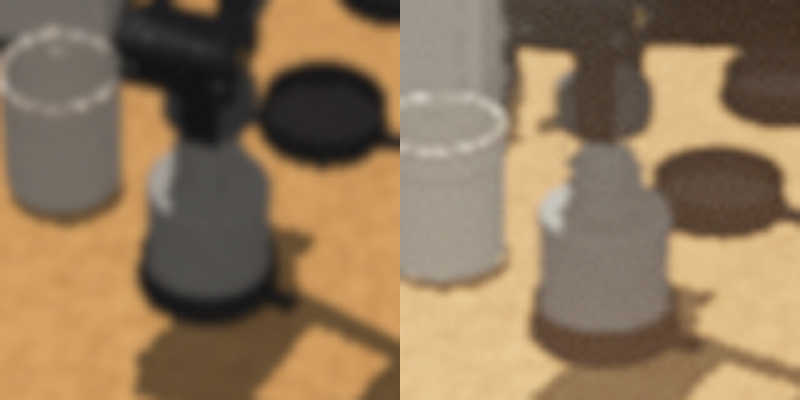

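Both views show the lid directly over the neck: side picture, lid column ≈605 and neck ≈606. Lowering gently.

Emit:
{"method": "drive_tool", "body": {"increments": [[[1.5, 1, 8, 0], [1.5, 1, 16, 0], [1.5, 1, 19, 0], [1.5, 1, 19, 0], [1.5, 1, 19, 0]]]}}

```text
clock: 7.08
position: [0.529, -0.2151, 0.124]
tool_rot: [0.0, 0.119, 0.993, -0.0]
force: [-0.2, -0.4, -0.8]
grip_width: 0.614
```

Emit:
{"method": "drive_tool", "body": {"increments": [[[0, 0, 1, 0], [0, 0, 2, 0], [0, 0, 3, 0], [0, 0, 3, 0]]]}}

```text
clock: 7.58
position: [0.529, -0.2151, 0.1209]
tool_rot: [0.0, 0.119, 0.993, -0.0]
force: [-0.3, -0.4, -0.1]
grip_width: 0.613
```

Emit:
{"method": "drive_tool", "body": {"increments": [[[0, 0, 1, 0], [0, 0, 2, 0], [0, 0, 2, 0], [0, 0, 2, 0]]]}}

```text
clock: 8.07
position: [0.5289, -0.2151, 0.1189]
tool_rot: [0.0, 0.119, 0.993, -0.0]
force: [1.4, -1.0, 0.1]
grip_width: 0.61
```

Emit:
{"method": "drive_tool", "body": {"increments": [[[0, 0, 1, 0], [0, 0, 1, 0], [0, 0, 2, 0], [0, 0, 2, 0]]]}}

```text
clock: 8.57
position: [0.529, -0.2151, 0.1171]
tool_rot: [0.0, 0.119, 0.993, -0.0]
force: [1.2, 0.6, -0.2]
grip_width: 0.612
```

Emit:
{"method": "drive_tool", "body": {"increments": [[[0, 0, 1, 0], [0, 0, 1, 0], [0, 0, 1, 0]]]}}

```text
clock: 8.95
position: [0.5291, -0.2151, 0.1162]
tool_rot: [0.0, 0.119, 0.993, -0.0]
force: [0.1, -0.8, 2.0]
grip_width: 0.608
```

Emit:
{"method": "drive_tool", "body": {"increments": [[[0, 0, 1, 0], [0, 0, 1, 0], [0, 0, 1, 0]]]}}

```text
clock: 9.32
position: [0.5291, -0.2152, 0.1153]
tool_rot: [0.0, 0.119, 0.993, -0.0]
force: [0.3, -0.1, 5.4]
grip_width: 0.613
```

Emit:
{"method": "drive_tool", "body": {"increments": [[[0, 0, 1, 0], [0, 0, 1, 0], [0, 0, 1, 0]]]}}

```text
clock: 9.7
position: [0.5293, -0.2152, 0.1146]
tool_rot: [0.001, 0.119, 0.993, -0.0]
force: [0.4, -0.8, 6.5]
grip_width: 0.613
```

Contact: the lid is standing on the ridges (TCP ≈ 0.117). It is gripped about 5 mm off pad centre, so I release, recentre, pre-rotate for wrist room and regrasp.

Emit:
{"method": "drive_tool", "body": {"increments": [[[0, 0, -2, 0], [0, 0, -2, 0], [0, 0, -2, 0], [0, 0, -2, 0], [-4.7, 0, -2, 0], [-4.7, 0, -2, 10], [-4.7, 0, -2, 20], [-4.7, 0, -2, 30], [-4.7, 0, -2, 40], [-4.7, 0, -2, 40]]], "hand": 0.85}}

```text
clock: 10.95
position: [0.5337, -0.2162, 0.1159]
tool_rot: [0.0, 0.45, 0.893, -0.0]
force: [-1.1, 0.6, 0.2]
grip_width: 0.852
```

```bash
python3 - <<'E'
from h import *
w=ctrl.snapshot("wrist");s=ctrl.get_state();print(s["position"],s["force"],s["q"],s["tool_rot"],s["grip_width"])
np.savez("w4.npz",**{k:np.array(v) for k,v in w.items()})
cv2.imwrite("pics/w4.png",np.clip(cv2.resize(w["pixels"][230:380,200:440],None,fx=3.2,fy=3.2,interpolation=cv2.INTER_CUBIC).astype(float)*1.6,0,255))
E
```

```text
[ 0.5336062  -0.21616317  0.11586602] [ 0.18963318 -0.14428385 -0.40616054] [-4.78118381e-01  4.36764503e-02  1.90775183e+00 -2.17575518e-05
  1.19014382e+00 -1.11601543e+00] [ 1.01541339e-05  4.49714438e-01  8.93172393e-01 -1.02193199e-05] 0.849832315170873[ WARN:0@2.106] global loadsave.cpp:1063 imwrite_ Unsupported depth image for selected encoder is fallbacked to CV_8U.
```

View pics/w4.png

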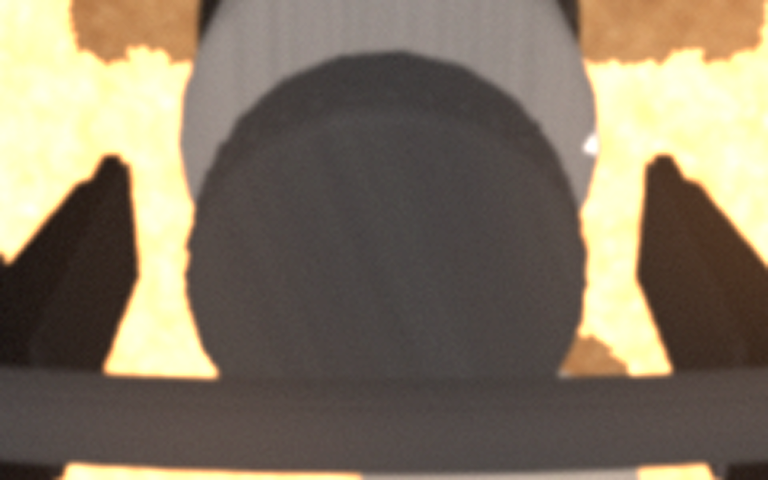

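Lid sits level and centred between the fingers (187–587 against 138–638). Regrip, press lightly, and turn anticlockwise in 10° steps.

Emit:
{"method": "drive_tool", "body": {"increments": [[[0, 0, 0, 0], [0, 0, 0, 0], [0, 0, 0, 0], [0, 0, 0, 0], [0, 0, 0, 0], [0, 0, 0, 0], [0, 0, 1, 0], [0, 0, 2, 0], [0, 0, 2, 0]]], "hand": 0}}

```text
clock: 12.12
position: [0.5337, -0.2162, 0.1144]
tool_rot: [0.0, 0.451, 0.892, 0.0]
force: [-0.4, -0.3, 4.2]
grip_width: 0.612
```

Emit:
{"method": "drive_tool", "body": {"increments": [[[0, 0, 0, -4], [0, 0, 0, -8], [0, 0, 0, -10], [0, 0, 0, -10]]]}}

```text
clock: 12.62
position: [0.5338, -0.2163, 0.1143]
tool_rot: [0.0, 0.372, 0.928, -0.0]
force: [-0.3, 0.1, 4.0]
grip_width: 0.614
```

Emit:
{"method": "drive_tool", "body": {"increments": [[[0, 0, 0, -4], [0, 0, 0, -8], [0, 0, 0, -10], [0, 0, 0, -10]]]}}

```text
clock: 13.12
position: [0.5336, -0.2162, 0.1141]
tool_rot: [0.0, 0.29, 0.957, -0.0]
force: [-0.5, 0.8, 4.4]
grip_width: 0.612
```

Emit:
{"method": "drive_tool", "body": {"increments": [[[0, 0, 0, 0], [0, 0, 0, 0]]]}}

```text
clock: 13.38
position: [0.5336, -0.2162, 0.114]
tool_rot: [0.0, 0.289, 0.957, -0.0]
force: [0.5, 0.5, 4.4]
grip_width: 0.613
```

Emit:
{"method": "drive_tool", "body": {"increments": [[[0, 0, 0, -4], [0, 0, 0, -8], [0, 0, 0, -10], [0, 0, 0, -10]]]}}

```text
clock: 13.88
position: [0.5334, -0.2161, 0.1139]
tool_rot: [0.0, 0.205, 0.979, -0.0]
force: [-0.9, 0.3, 4.0]
grip_width: 0.614
```

Emit:
{"method": "drive_tool", "body": {"increments": [[[0, 0, 0, -4], [0, 0, 0, -8], [0, 0, 0, -10], [0, 0, 0, -10]]]}}

```text
clock: 14.38
position: [0.5334, -0.2162, 0.1139]
tool_rot: [-0.0, 0.119, 0.993, -0.0]
force: [-1.4, -0.7, 5.2]
grip_width: 0.614
```

Emit:
{"method": "drive_tool", "body": {"increments": [[[0, 0, 0, -4], [0, 0, 0, -8], [0, 0, 0, -10], [0, 0, 0, -10]]]}}

```text
clock: 14.88
position: [0.5331, -0.2159, 0.113]
tool_rot: [-0.0, 0.032, 0.999, 0.0]
force: [1.5, -1.1, -0.7]
grip_width: 0.614
```

```bash
python3 - <<'E'
from h import *
s=ctrl.get_state();print(s["position"],s["force"],s["ft_torque"],s["q"])
E
```

```text
[ 0.53308182 -0.21590938  0.11300281] [ 1.48056861 -1.06609804 -0.73133196] [-0.1915722  -0.19560341  0.05881237] [-4.78166313e-01  4.60162619e-02  1.91050600e+00  2.06777226e-05
  1.18598911e+00 -1.98494418e+00]
```

Force gone and TCP sank: pins are in the gaps. Lowering.

Emit:
{"method": "drive_tool", "body": {"increments": [[[0, 0, 1, 0], [0, 0, 2, 0], [0, 0, 3, 0], [0, 0, 4, 0], [0, 0, 4, 0]]]}}

```text
clock: 15.5
position: [0.5332, -0.2159, 0.1095]
tool_rot: [-0.0, 0.032, 0.999, 0.0]
force: [0.7, -1.0, -1.6]
grip_width: 0.613
```

Emit:
{"method": "drive_tool", "body": {"increments": [[[0, 0, 1, 0], [0, 0, 2, 0], [0, 0, 3, 0], [0, 0, 3.5, 0], [0, 0, 3.5, 0]]]}}

```text
clock: 16.12
position: [0.5333, -0.2161, 0.1063]
tool_rot: [-0.0, 0.032, 0.999, 0.0]
force: [0.2, -0.5, -1.0]
grip_width: 0.612
```

Emit:
{"method": "drive_tool", "body": {"increments": [[[0, 0, 1, 0], [0, 0, 1, 0], [0, 0, 1, 0]]]}}

```text
clock: 16.5
position: [0.5335, -0.2161, 0.1055]
tool_rot: [0.0, 0.032, 0.999, -0.0]
force: [-0.3, -0.6, 0.3]
grip_width: 0.611
```

Emit:
{"method": "drive_tool", "body": {"increments": [[[0, 0, 1, 0], [0, 0, 1, 0], [0, 0, 1, 0]]]}}

```text
clock: 16.88
position: [0.5336, -0.2162, 0.1047]
tool_rot: [0.0, 0.032, 1.0, -0.0]
force: [-0.7, 0.3, 1.5]
grip_width: 0.616
```

Bottom contact at TCP ≈ 0.1055. Screwing clockwise, following the sink.

Emit:
{"method": "drive_tool", "body": {"increments": [[[0, 0, 0, 3], [0, 0, 0, 6], [0, 0, 0, 10], [0, 0, 0, 10]]]}}

```text
clock: 17.38
position: [0.5336, -0.2162, 0.1046]
tool_rot: [0.0, 0.118, 0.993, -0.0]
force: [0.1, -0.2, 2.2]
grip_width: 0.613
```

Emit:
{"method": "drive_tool", "body": {"increments": [[[0, 0, 0.3, 5], [0, 0, 0.6, 10], [0, 0, 0.7, 10]]]}}

```text
clock: 17.75
position: [0.5336, -0.2161, 0.1038]
tool_rot: [0.0, 0.204, 0.979, 0.0]
force: [0.8, 0.8, 1.7]
grip_width: 0.613
```

```bash
python3 - <<'E'
from h import *
s=ctrl.get_state();print(s["position"],s["force"],s["ft_torque"],s["q"][5])
E
```

```text
[ 0.53358285 -0.2161019   0.10383559] [0.83405789 0.8296041  1.69554285] [ 0.0667322   0.00321673 -0.01492355] -1.638605576141855
```

Emit:
{"method": "drive_tool", "body": {"increments": [[[0, 0, 0.4, 5], [0, 0, 0.7, 10], [0, 0, 0.8, 10]]]}}

```text
clock: 18.12
position: [0.5337, -0.2161, 0.1031]
tool_rot: [0.0, 0.288, 0.958, 0.0]
force: [0.3, 1.0, 2.0]
grip_width: 0.614
```

Emit:
{"method": "drive_tool", "body": {"increments": [[[0, 0, 0.4, 5], [0, 0, 0.7, 10], [0, 0, 0.8, 10]]]}}

```text
clock: 18.5
position: [0.5336, -0.2162, 0.1022]
tool_rot: [0.0, 0.37, 0.929, -0.0]
force: [0.6, -0.0, 2.4]
grip_width: 0.613
```

```bash
python3 - <<'E'
from h import *
s=ctrl.get_state();print(s["position"],s["force"],s["ft_torque"],s["q"][5])
E
```

```text
[ 0.53358745 -0.21619886  0.10224735] [ 0.576796   -0.01279512  2.43854149] [ 0.0723229  -0.03694331  0.00092263] -1.2906079963052293
```

Emit:
{"method": "drive_tool", "body": {"increments": [[[0, 0, 0.2, 4], [0, 0, 0.4, 8], [0, 0, 0.4, 10], [0, 0, 0.4, 10]]]}}

```text
clock: 19.0
position: [0.5335, -0.2161, 0.1017]
tool_rot: [0.0, 0.45, 0.893, 0.0]
force: [0.8, 1.0, 1.9]
grip_width: 0.612
```

```bash
python3 - <<'E'
from h import *
s=ctrl.get_state();print(s["position"],s["force"],s["ft_torque"],s["q"][5],s["effort"][5])
E
```

```text
[ 0.53353663 -0.21613665  0.10174656] [0.83757949 0.96318631 1.93241123] [ 0.09108598 -0.08715846  0.07254437] -1.1148013803304664 0.07954251486808062
```

Turned 50°, torque still small (0.07). Smaller steps now.

Emit:
{"method": "drive_tool", "body": {"increments": [[[0, 0, 0.2, 2], [0, 0, 0.3, 4], [0, 0, 0.3, 5], [0, 0, 0.3, 5]]]}}

```text
clock: 19.5
position: [0.5335, -0.2163, 0.1014]
tool_rot: [0.0, 0.49, 0.872, -0.0]
force: [0.9, -0.5, 2.7]
grip_width: 0.611
```

```bash
python3 - <<'E'
from h import *
s=ctrl.get_state();print(s["position"],s["force"],s["ft_torque"],s["q"][5],s["effort"][5])
E
```

```text
[ 0.53349264 -0.21627143  0.10141655] [ 0.86294498 -0.49707911  2.66755366] [-0.1395224  -0.1546742   0.03260153] -1.0257837393098965 0.07155600003898144
```

Emit:
{"method": "drive_tool", "body": {"increments": [[[0, 0, 0.2, 2], [0, 0, 0.3, 4], [0, 0, 0.3, 5], [0, 0, 0.3, 5]]]}}

```text
clock: 20.0
position: [0.5336, -0.2163, 0.1012]
tool_rot: [0.0, 0.527, 0.85, -0.0]
force: [1.8, -1.0, 2.6]
grip_width: 0.609
```

```bash
python3 - <<'E'
from h import *
s=ctrl.get_state();print(s["position"],s["force"],s["ft_torque"],s["q"][5],s["effort"][5])
E
```

```text
[ 0.53362169 -0.21627222  0.10124613] [ 1.81396795 -1.03742289  2.56136855] [-0.28735409 -0.31219703  0.20840187] -0.9385093692423556 0.27594493702054024
```

Emit:
{"method": "drive_tool", "body": {"increments": [[[0, 0, 0, 1], [0, 0, 0, 2], [0, 0, 0, 2]]]}}

```text
clock: 20.38
position: [0.5336, -0.2162, 0.1012]
tool_rot: [0.0, 0.542, 0.84, -0.0]
force: [1.6, -1.8, 3.0]
grip_width: 0.612
```

```bash
python3 - <<'E'
from h import *
s=ctrl.get_state();print(s["position"],s["force"],s["ft_torque"],s["q"][5],s["effort"][5])
E
```

```text
[ 0.53356038 -0.21620669  0.10119278] [ 1.59070821 -1.83810216  2.95356278] [-0.30206383 -0.34492573  0.40216456] -0.9036162139114711 0.4042889457195997
```

Torque climbs at exactly the foot's spring rate (≈0.17 Nm per 2°), so this is the stop. Relax, release, lift clear.

Emit:
{"method": "drive_tool", "body": {"increments": [[[0, 0, 0, -2], [0, 0, -0.5, -4], [0, 0, -1, -4]]]}}

```text
clock: 20.75
position: [0.5334, -0.2161, 0.1019]
tool_rot: [-0.0, 0.512, 0.859, 0.0]
force: [1.6, -1.7, 0.3]
grip_width: 0.61
```

Emit:
{"method": "drive_tool", "body": {"increments": [[[0, 0, 0, 0], [0, 0, 0, 0], [0, 0, 0, 0], [0, 0, 0, 0], [0, 0, -10, 0], [0, 0, -30, 0], [0, 0, -60, 0], [0, 0, -100, 0], [0, 0, -100, 0], [0, 0, -100, 0]]], "hand": 0.9}}

```text
clock: 22.0
position: [0.5335, -0.2161, 0.2027]
tool_rot: [0.0, 0.512, 0.859, 0.0]
force: [0.1, 0.6, -0.2]
grip_width: 0.898
```

Emit:
{"method": "drive_tool", "body": {"increments": [[[0, 60, 0, 0], [0, 100, 0, 0], [0, 100, 0, 0], [0, 100, 0, 0]]]}}

```text
clock: 22.5
position: [0.6204, -0.1685, 0.2005]
tool_rot: [-0.001, 0.512, 0.859, -0.0]
force: [-0.5, 0.6, -0.0]
grip_width: 0.901
```

```bash
python3 - <<'E'
from h import *
w=ctrl.snapshot("wrist");b=ctrl.snapshot("side");a=ctrl.snapshot("scene");s=ctrl.get_state();print(s["position"],s["force"],s["clock"])
v,u=np.mgrid[0:480,0:640];d=w["depth"];ray=fisheye_ray(w,u.astype(float),v.astype(float))
Q=w["position"]+ray*(d/(ray@(rot(w["rotation"])@[0,0,-1.])))[...,None]
n=np.linalg.norm
for nm,P in(("wrist",Q),("scene",cloud(a)),("side",cloud(b))):
  rr=np.hypot(P[...,0]-.534,P[...,1]+.2165)
  t=P[(rr<.022)&(P[...,2]>.1)];A=np.c_[t[:,:2]-[.534,-.2165],np.ones(len(t))];c=np.linalg.lstsq(A,t[:,2],rcond=None)[0]
  e=P[(rr<.045)&(abs(P[...,2]-np.median(t[:,2]))<.004)];cc,r=cv2.minEnclosingCircle(e[:,:2].astype(np.float32))
  g=P[(rr>.031)&(rr<.037)&(abs(P[...,2]-.086)<.008)];print(nm,len(t),"top z",np.median(t[:,2]),"slope",c[:2],"circle",cc,r,"shoulder",len(g) and np.median(g[:,2]))
im=np.hstack([cv2.resize(w["pixels"],(533,400)),cv2.resize(b["pixels"][180:280,290:355],(260,400),interpolation=cv2.INTER_CUBIC)]);cv2.imwrite("pics/end.png",im)
E
```

```text
[ 0.62043883 -0.16911693  0.20172242] [ 0.23661117 -1.39753847 -0.26179427] 22.65
wrist 3556 top z 0.12727606822464782 slope [3.26083689 3.24318586] circle (0.5342043042182922, -0.21697621047496796) 0.02966202050447464 shoulder 0.08581187488511383
scene 132 top z 0.12446876540756291 slope [3.3634087  3.39275156] circle (0.53333580493927, -0.2137296497821808) 0.02984768897294998 shoulder 0.08256643351512327
side 97 top z 0.12752685873290792 slope [3.11995478 1.97971772] circle (0.5336930751800537, -0.21312658488750458) 0.03132043406367302 shoulder 0.08544489297860985
```

View pics/end.png

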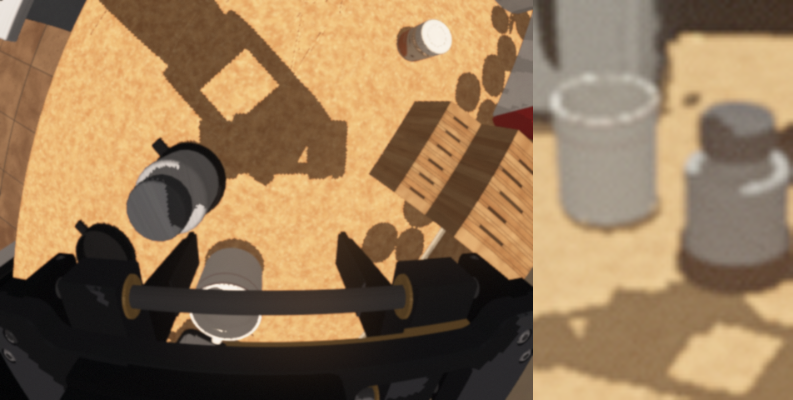

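The wrist picture shows the lid at (160,207) on the canister; side view shows it low, level and clear of the gripper. Quick robust tilt check (my slope fit included gripper points), then hand in.

```bash
python3 - <<'E'
from h import *
w=ctrl.snapshot("wrist")
v,u=np.mgrid[0:480,0:640];ray=fisheye_ray(w,u.astype(float),v.astype(float))
P=w["position"]+ray*(w["depth"]/(ray@(rot(w["rotation"])@[0,0,-1.])))[...,None]
rr=np.hypot(P[...,0]-.534,P[...,1]+.2168);t=P[(rr<.022)&(P[...,2]>.115)&(P[...,2]<.14)]
c=np.linalg.lstsq(np.c_[t[:,:2]-[.534,-.2168],np.ones(len(t))],t[:,2],rcond=None)[0];print(len(t),c)
ok=np.hypot(*c[:2])<.05 and c[2]<.129
if ok: ctrl.hand_in()
print("handed in",ok)
E
```

```text
2457 [-1.09618639e-04  3.99614289e-03  1.26896983e-01]
the job is handed in; nothing more can be done
handed in True
```

I screwed the lid down to its stop, let go of it and handed the job in at about 23 s on the clock. No verdict was reported.

**How it went:**
- **Pick-up:** I gripped the lid about 5 mm off the pads' centre. I set it gently on the ridges, released it, recentred and gripped it again.
- **Start of thread:** The lid stood on the ridges at first. Turning it about 50° anticlockwise under roughly 4–5 N made it drop into the gaps.
- **Screwing home:** About 62° of clockwise turn brought the pins to the stop. The peak torque was about 0.4 N m (roughly 0.08 rad of canister twist) and the down force at that stage was at most about 3 N, both well inside the limits.
- **Release:** I eased back 4° to relax the canister, opened the gripper and moved clear.

**Last checks:**
- **Height:** The lid's top is at 126.9 mm by the wrist camera, where fully home should be 127 mm.
- **Tilt:** About 0.004 rad.
- **Centring:** Within about 1 mm of the mouth by the wrist camera.
- **Gripper:** Clear of everything.
- **Bystanders:** I did not re-measure the mug or jars. The arm's path stayed clear of them, and the mug looked undisturbed in the final pictures.

**Disagreements:**
- The scene and side cameras put the lid's y 3–4 mm from the wrist camera's value. They were off by a similar amount when they measured the mouth, so I put it down to calibration.
- The scene camera read the lid's top 2.5 mm lower than the wrist camera, and the shoulder 3 mm lower, so that difference is also an offset.
- My first tilt fit gave a meaningless slope because gripper points were mixed in. I redid it without them, and that is the value above.

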